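# Weigh the big end of a connecting rod

### The job

Weigh the big end of the connecting rod that stands on edge in the wooden rack: put the bore of its small end over the pivot pin of the weighing stand and hang its big end on the scale's sprung hook. Let the big end down slowly, no faster than about 1 cm a second, until the scale carries all of it and the pointer has come to rest, and only then let go, so that the pointer does not jump or bounce; never lean on the hook, and do not force the rod against the pin. Leave it hanging free on pin and hook, with the things round about left where they are.

Things in the scene. Friction and masses are not known exactly. Their poses are not given: they have to be found in the camera images.
- rod: connecting rod to weigh: rusty dark steel, 210 mm long, 20 mm thick, 0.30 to 0.91 kg. Starts level, on edge in the rack's front slot, big ring (64 mm) to the robot's left, small ring (35 mm) right. Origin: mid-length, on the broad face that looks to the robot. x runs from big to small end, z through the thickness, away from the robot (middle plane z = 10 mm), y down. Balance point x = -8 mm
- rod_grip (a point): on the shank midway between the bores, at [5, 0, 10] mm in the rod's frame: where to pinch it from above across its 20 mm thickness. The shank is 20 to 22 mm high here, its axis 60 mm above the counter in the rack, and free for 28 mm to each side along it before the rack's boards. Axes as the rod's
- rod_big (a point): centre of the big end's bore, at [-74.7, 0, 10] mm in the rod's frame; the bore is 40 mm in diameter and runs through the 20 mm thickness. Axes as the rod's
- rod_small (a point): centre of the small end's bore, at [84.5, -1, 10] mm in the rod's frame; its free opening is 12.5 mm in diameter, through the 20 mm thickness. Axes as the rod's
- rack: wooden rack, fixed, 140 x 150 mm, 64 mm high: a 12 mm base board and two upright notched boards, 10 mm thick, 78 mm apart, that carry the rod's shank in slots 23.5 mm wide; lift the rod straight up. The rear slot is empty. Origin: centre of the underside; x away from the robot, y to its left, along the rod
- stand: weighing stand, fixed: dark steel base plate 125 x 290 x 14 mm; seen by the robot, on its right a steel post with the pivot pin, on its left the spring scale, 217 mm high. Pin and hook stick out at the front, towards the robot, side by side and parallel. Origin: centre of the underside; x away from the robot, y to its left, z up
- pin_seat (a point): point on the pivot pin's axis where the rod's middle plane should hang. The pin is a fixed level round bar, 8 mm in diameter, along the stand's x, 140 mm above the counter; its round nose is 32 mm in front (-x) of this point, a collar 19 mm in diameter 28 mm behind. Axes as the stand's
- hook_seat (a point): lowest point of the hook bar's axis, where the rod's middle plane should hang; moves with the hook. Round 8 mm bar along the stand's x, 158 mm left (+y) of the pin; unloaded 30 mm higher than the pin. It rises 1 in 4 to front and back of this point; its tip, 44 mm in front, tops out 18 mm above it; a block is 47 mm behind. The rod hangs by its big bore's top. Axes as the stand's
- scale (a joint): how far the hook is pulled down against its spring (m): 0 unloaded, stop at 0.058. 110 N/m, lightly damped. A rod pulls it 15 to 48 mm down, turning about the pin as it goes; the dark pointer goes down over the white graduated plate at the left. How heavy this rod is must be felt: the hand carries nothing when the scale has it all
- order_pad: order pad, 140 x 100 x 10 mm, lying on the counter, to be left alone
- marker: felt marker, 130 mm long, 17 mm thick, to be left alone
- valve_spring: valve spring standing on end, 32 mm in diameter, 46 mm high, to be left alone
- grease_tin: round tin with lid, 68 mm in diameter, 48 mm high, to be left alone

How it is judged:
On the way:
1. the held rod's two bores are over the pin and the hook (x of rod_small in the frame of pin_seat between -0.02 and 0.022 m and y of rod_small in the frame of pin_seat between -0.009 and 0.009 m and z of rod_small in the frame of pin_seat between -0.009 and 0.009 m and x of rod_big in the frame of hook_seat between -0.02 and 0.022 m and y of rod_big in the frame of hook_seat between -0.018 and 0.018 m and z of rod_big in the frame of hook_seat between -0.022 and 0.019 m and contact force between the fingers and rod above 1 N), for 0.2 s.
At the end, for the whole second after the job is handed in: the small end's bore is on the pivot pin and the big end's bore hangs on the hook, both with the rod's middle plane within about 20 mm of pin_seat and hook_seat along the pin; the hook is pulled down 10 to 50 mm by the rod, and pointer (under 30 mm/s) and rod (under 20 mm/s) are at rest (x of rod_small in the frame of pin_seat between -0.02 and 0.022 m and y of rod_small in the frame of pin_seat between -0.009 and 0.009 m and z of rod_small in the frame of pin_seat between -0.009 and 0.009 m and x of rod_big in the frame of hook_seat between -0.02 and 0.022 m and y of rod_big in the frame of hook_seat between -0.018 and 0.018 m and z of rod_big in the frame of hook_seat between -0.022 and 0.019 m and z of rod_big in the frame of hook_seat below -0.01 m and value of joint scale between 0.01 and 0.05 m and velocity of joint scale between -0.03 and 0.03 m/s and linear speed of rod below 0.02 m/s and contact force between rod and rack below 0.1 N); the robot touches nothing.
It fails at once if the pointer jumps: the hook moves faster than 0.05 m/s, up or down (velocity of joint scale above 0.05 m/s or velocity of joint scale below -0.05 m/s).
It fails at once if the hook is leaned on: pulled down more than 53 mm (value of joint scale above 0.053 m).
It fails at once if the rod is forced: it presses on the stand with more than 18 N (contact force between rod and stand above 18 N).
It fails at once if the pad, the marker, the valve spring or the tin is moved more than 30 mm (distance of any of order_pad, marker, valve_spring, grease_tin from where it was at the start of the episode above 0.03 m).
It also fails if it takes over 72 s, if anything falls off the work surface, if the arm or the gripper's body presses on something with over 40 N, if the wrist force passes 120 N, or if a joint passes its speed limit or range.

### The arm

A 6-joint arm with a two-finger parallel gripper is mounted at the origin on a cart in front of the work surface, level with it; the furniture and walls round the work are solid. World frame = base frame: x ahead of the robot, y to its left, z up, the work surface at z = 0. Lengths are in m, angles in rad, forces in N, time in s.
With the tool pointing down it reaches from about 0.25 to 0.725 m from the base axis. Payload 9.7 kg.
Tool frame: the origin (TCP) lies on the centre line of the jaws, within the pads' length; the fingertips stand 17 mm ahead of it and the grasp point (between the pads) lies 2 mm behind it; z points along the fingers, y is the line along which they close (so a half turn about z gives the same grasp; the last joint's range is limited). The gripper opens to 85 mm and grips with 20 to 120 N. Pads are 22 mm wide; open, the fingers measure 114 mm over their backs; the gripper's body (76 mm by 85 mm) begins 54 mm behind the grasp point. The pads swing forward as they close: fully open they stand 13 mm farther back than shut.
Start: joints at [-1.315, 0.087, 0.176, 1.66, 0, 1.571], TCP at [0.139, -0.532, 0.248] pointing down, gripper open.
Joint ranges: [-3.13, 3.13], [-0.85, 1.81], [-1.15, 1.24], [-2.2, 2.28], [-1.44, 1.52], [-3.14, 3.14]. Speed limits (rad/s): [2.22, 2.22, 2.57, 3.14, 3.14, 3.14].

### API

Orientations are given as a 3x3 rotation matrix whose columns are the frame's x, y, z axes.
In Python, from station import r, viewer gives the robot as it stands.
- The arm moves only by the tool drive_tool, never from a script. Its argument "series" is a list of rows, each an object of numbers: "dx", "dy", "dz": the shift along the tool's x, y, z in mm; "twist": the turn about the tool's z in degrees; "fingers": the opening, from -1 (shut) to 1 (fully open), so that 0 is half open. A call has 1 to 12 rows; each row is the pose to reach, as a shift and turn from the pose commanded when the call began, along the tool's axes at that moment; what a row does not reach only later rows make up. A row lasts 1/8 s, in which the tool goes at most 62.5 mm and 10.7 degrees, less where a joint would pass 70% of its speed; a pose out of reach is approached as far as the arm can. A call with a gripper value outside its range is refused whole. The fingers move at their own pace and stop on an object; the grip force is fixed at half the most. Time passes only in rows, so rows that repeat a pose let the fingers close. It gives the time, the measured TCP pose, the force and the opening at its end, in the units of the state.
- r.state(): the state, without advancing time (a new reading comes with each control period).
- viewer.grab_frame(name): name is "scene" or "top" or "wrist"; returns the picture (480x640x3 uint8, blue, green, red); there is no depth.
- viewer.calibration(name): a dict with "K" (3x3 intrinsics, pixels), "pose" (4x4, takes a point from camera to world coordinates); the wrist camera has in their place "hand_eye" (4x4, takes a point from camera to tool coordinates, whose origin is the TCP and whose axes are the flange's). Camera axes: x right, y up, looking along -z (the intrinsics and any distortion apply to the point x, -y, -z); pixel columns grow to the right and rows downward; lengths in m; the calibration is good to about 2 mm. A picture is of the moment at which its call begins: read the wrist's pose just before it. calibration takes no time and is no camera call.
- r.close_job(): hands the job in, once; it reports no verdict.
Trained networks look in the newest picture that a camera, given by its name, has taken for a name from the list of things; names that differ only in an ending like _2 or _b are one class to them, and where a whole thing is asked for, a point or a joint stands for the part that bears it (a point fixed in the world has none). Each returns a list of dicts, best first, with "p" (0 to 1); they miss things now and then, are a little off and sometimes report something else, mostly with a low value. They report only what shows in the picture. A call takes as long as a camera call.
- viewer.look_for(camera, query): "position" ([column, row] as shares, 0 to 1, of the picture: columns of its width, rows of its height, amid what is visible of it).
The state is a dict: "clock": time; "qpos": joint angles; "joint_velocities": joint speeds; "joint_torque": joint torques, N m; "ee_pos": TCP position; "orientation": TCP orientation; "contact_force": force on the tool from outside, world axes, zero at the start; "torque": the same for the moment, N m; "finger_gap": opening from 0.0 (shut) to 1.0 (fully open).
Only numpy, scipy, OpenCV 4.12 (cv2) and the standard library are available. Lean on these libraries where they do the work, as an engineer would, in place of code of your own. Each camera call takes 0.05 s, during which the arm holds its last target. There are 200 camera calls.

## Working session

There is one attempt and no reset: what is moved stays moved. The work goes in short steps, Python scripts to look and compute and a tool call to move; the robot and the scene stay as the last step left them, time stands still between calls to the robot, and variables do not carry over. Pictures are saved under pics/ and viewed, on a budget of 14 in all, crops included, one or two more only if the job needs it, and the job is handed in when it is done.

Besides the shell and the picture viewer there is one more tool, called after "Request:" by a JSON object that holds its "api" and its "payload". drive_tool: Moves the arm, as the interface text tells. Its arguments: {"type":"object","properties":{"series":{"type":"array"}},"required":["series"]}

```bash
mkdir -p pics; ls
python3 - <<'E'
from station import r, viewer
import cv2,numpy as np
np.set_printoptions(precision=4,suppress=True)
s=r.state();print(s['clock'],s['ee_pos'],s['orientation'],s['contact_force'],s['finger_gap'])
for n in ['scene','top']:
    cv2.imwrite(f'pics/{n}0.png',viewer.grab_frame(n))
    c=viewer.calibration(n);print(n,c)
    for q in ['rod','rack','stand','rod_small','rod_big','pin_seat','hook_seat','scale']:
        try: print(q,[(round(d['p'],2),np.round(np.array(d['position'])*[640,480],1)) for d in viewer.look_for(n,q)[:3]])
        except Exception as e: print(q,e)
print(viewer.calibration('wrist'))
E
```

```text
pics
0.0 [ 0.1391 -0.5319  0.2476] [[ 0.9675  0.253  -0.0003]
 [ 0.253  -0.9675  0.0013]
 [-0.     -0.0013 -1.    ]] [-0.0797  0.0493 -0.4035] 0.9976087454824695
scene {'K': array([[567.5888,   0.    , 318.6286],
       [  0.    , 567.5888, 239.5665],
       [  0.    ,   0.    ,   1.    ]]), 'pose': array([[ 0.1449, -0.4843,  0.8628,  1.5949],
       [ 0.9894,  0.0761, -0.1234, -0.1472],
       [-0.0059,  0.8716,  0.4902,  0.7195],
       [ 0.    ,  0.    ,  0.    ,  1.    ]])}
rod [(0.8, array([257.7, 267.8])), (0.73, array([432.8, 214. ]))]
rack [(0.83, array([245.6, 300.8])), (0.56, array([408.5, 266.9]))]
stand [(0.69, array([406.1, 266. ]))]
rod_small [(0.72, array([253.8, 270.3]))]
rod_big [(0.94, array([255.4, 266.5]))]
pin_seat [(0.76, array([410.2, 268.3]))]
hook_seat [(0.76, array([432.8, 217.5]))]
scale [(0.68, array([429.6, 214.4]))]
top {'K': array([[510.2492,   0.    , 314.7342],
       [  0.    , 510.2492, 235.418 ],
       [  0.    ,   0.    ,   1.    ]]), 'pose': array([[-0.023 ,  0.9822, -0.1863,  0.4002],
       [-0.9997, -0.025 , -0.0081,  0.001 ],
       [-0.0126,  0.1861,  0.9825,  0.9957],
       [ 0.    ,  0.    ,  0.    ,  1.    ]])}
rod [(0.94, array([397.6, 253.8]))]
rack [(0.77, array([401.9, 234.2]))]
stand [(0.97, array([219.8, 257.7]))]
rod_small [(0.94, array([393.9, 252.6])), (0.15, array([178.5, 242.5]))]
rod_big [(0.66, array([394.3, 254.9]))]
pin_seat [(0.57, array([222.3, 257.1]))]
hook_seat [(0.62, array([176.5, 243.5]))]
scale [(0.95, array([176.2, 241. ]))]
{'K': array([[416.821 ,   0.    , 319.497 ],
       [  0.    , 416.821 , 244.1185],
       [  0.    ,   0.    ,   1.    ]]), 'hand_eye': array([[ 0.0009,  0.9482,  0.3176,  0.0823],
       [ 1.    , -0.001 , -0.0001,  0.0006],
       [ 0.0003,  0.3176, -0.9482, -0.1262],
       [ 0.    ,  0.    ,  0.    ,  1.    ]])}
```

View pics/top0.png

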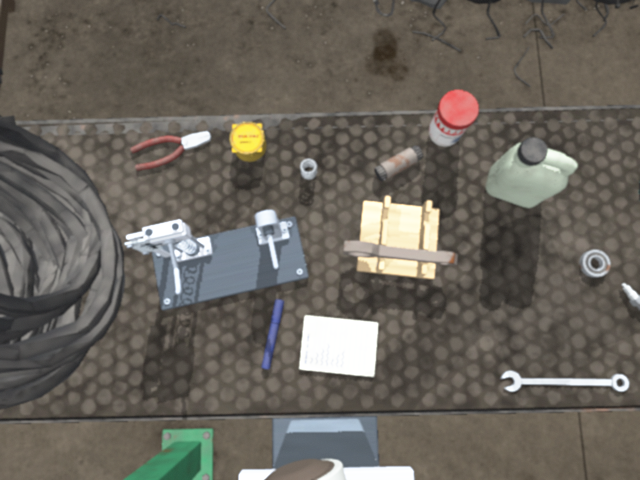

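View pics/scene0.png

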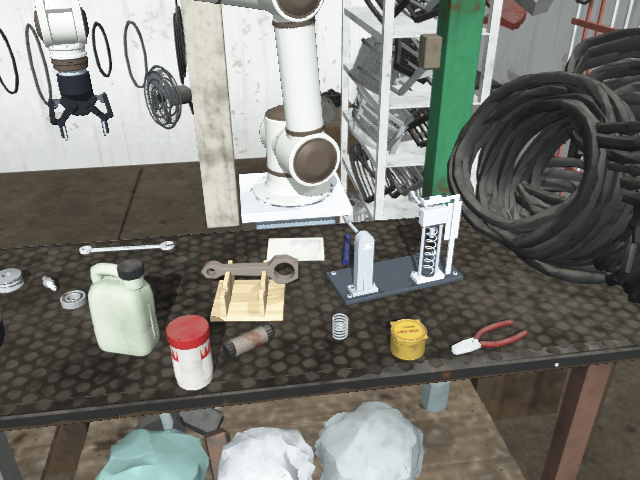

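```bash
cat > h.py <<'E'
from station import r, viewer
import cv2,numpy as np
np.set_printoptions(precision=4,suppress=True)
def cam(n,s=None):
    c=viewer.calibration(n)
    if 'pose' in c: return c['K'],c['pose']
    T=np.eye(4);T[:3,:3]=s['orientation'];T[:3,3]=s['ee_pos'];return c['K'],T@c['hand_eye']
def toz(n,px,z,s=None):
    K,T=cam(n,s);d=np.linalg.inv(K)@[px[0],px[1],1];d=T[:3,:3]@(d*[1,-1,-1]);o=T[:3,3]
    return o+d*(z-o[2])/d[2]
def proj(n,p,s=None):
    K,T=cam(n,s);q=T[:3,:3].T@(np.asarray(p)-T[:3,3]);q=K@(q*[1,-1,-1]);return q[:2]/q[2]
def tool(s,p): return np.asarray(s['orientation']).T@(np.asarray(p)-s['ee_pos'])*1000
E
python3 - <<'E'
from h import *
for k,px,z in [('bigtop',(350,247),.09),('shank',(398,252),.07),('smalltop',(453,258),.077),('c1',(165,306),.014),('c2',(307,270),.014),('c3',(296,220),.014),('pinnose',(276,266),.14),('pinpost',(269,236),.14),('hooktip',(179,291),.185),('rackNL',(357,272),.012),('rackNR',(436,279),.012)]:
    print(k,toz('top',px,z))
E
```

```text
bigtop [ 0.5491 -0.0544  0.09  ]
shank [ 0.541  -0.1431  0.07  ]
smalltop [ 0.5264 -0.2408  0.077 ]
c1 [0.4561 0.299  0.014 ]
c2 [0.5187 0.0256 0.014 ]
c3 [0.6182 0.0453 0.014 ]
pinnose [0.5116 0.0747 0.14  ]
pinpost [0.5634 0.0862 0.14  ]
hooktip [0.4695 0.2255 0.185 ]
rackNL [ 0.5127 -0.071   0.012 ]
rackNR [ 0.4954 -0.2223  0.012 ]
```

Request:
{"api": "drive_tool", "payload": {"series": [{"dx": 484,"dy": -270,"twist": -68},{"dx": 484,"dy": -270,"twist": -68},{"dx": 484,"dy": -270,"twist": -68},{"dx": 484,"dy": -270,"twist": -68},{"dx": 484,"dy": -270,"twist": -68},{"dx": 484,"dy": -270,"twist": -68},{"dx": 484,"dy": -270,"twist": -68},{"dx": 484,"dy": -270,"twist": -68},{"dx": 484,"dy": -270,"twist": -68},{"dx": 484,"dy": -270,"twist": -68},{"dx": 484,"dy": -270,"twist": -68},{"dx": 484,"dy": -270,"twist": -68}]}}

```text
schema error: expected keys dx, dy, dz, twist, fingers
```

Run:
```python
from h import *
s=r.state();print(s['clock'],s['ee_pos'],s['orientation'][:,0],s['contact_force'])
cv2.imwrite('pics/w1.png',viewer.grab_frame('wrist'))
import pickle;pickle.dump(s,open('w1.pkl','wb'))
for q in ['rod','rod_grip','rack']: print(q,[(round(d['p'],2),np.array(d['position'])*[640,480]) for d in viewer.look_for('wrist',q)[:2]])
```

```text
0.9 [ 0.1392 -0.5321  0.2483] [ 0.9675  0.253  -0.    ] [-1.1353 -0.9512 -0.8035]
rod []
rod_grip []
rack []
```

View pics/w1.png

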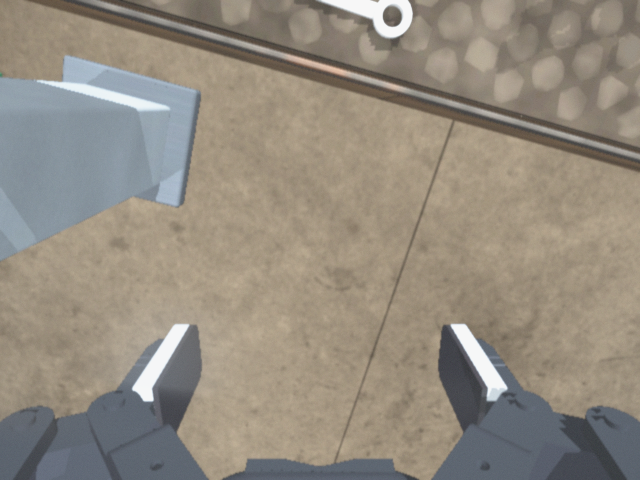

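The picture shows only the floor and the counter edge, with the fingers at about (170,360) and (470,360): the move was refused because every row needs all five keys.

Request:
{"api": "drive_tool", "payload": {"series": [{"dx": 484,"dy": -270,"dz": 0,"twist": -68,"fingers": 1},{"dx": 484,"dy": -270,"dz": 0,"twist": -68,"fingers": 1},{"dx": 484,"dy": -270,"dz": 0,"twist": -68,"fingers": 1},{"dx": 484,"dy": -270,"dz": 0,"twist": -68,"fingers": 1},{"dx": 484,"dy": -270,"dz": 0,"twist": -68,"fingers": 1},{"dx": 484,"dy": -270,"dz": 0,"twist": -68,"fingers": 1},{"dx": 484,"dy": -270,"dz": 0,"twist": -68,"fingers": 1},{"dx": 484,"dy": -270,"dz": 0,"twist": -68,"fingers": 1},{"dx": 484,"dy": -270,"dz": 0,"twist": -68,"fingers": 1},{"dx": 484,"dy": -270,"dz": 0,"twist": -68,"fingers": 1},{"dx": 484,"dy": -270,"dz": 0,"twist": -68,"fingers": 1},{"dx": 484,"dy": -270,"dz": 0,"twist": -68,"fingers": 1}]}}

```text
clock: 2.6
ee_pos: [0.5385, -0.1493, 0.2486]
orientation: [[0.129, 0.992, 0.0], [0.992, -0.129, -0.0], [-0.0, 0.0, -1.0]]
contact_force: [-0.8, -0.4, -0.4]
finger_gap: 0.996
```

Run:
```python
from h import *
s=r.state();print(s['clock'],s['ee_pos'],s['orientation'][:,0],s['contact_force'],s['torque'],s['qpos'])
cv2.imwrite('pics/w2.png',viewer.grab_frame('wrist'))
import pickle;pickle.dump(s,open('w2.pkl','wb'))
for q in ['rod','rod_small','rod_big','rack']: print(q,[(round(d['p'],2),np.array(d['position'])*[640,480]) for d in viewer.look_for('wrist',q)[:2]])
```

```text
2.6 [ 0.5385 -0.1493  0.2486] [ 0.1292  0.9916 -0.0002] [-0.7645 -0.4318 -0.3981] [-0.0091  0.0099 -0.0341] [-0.2704  0.108   0.1993  1.6618 -0.0002  1.4299]
rod [(0.7, array([318.4  , 184.176]))]
rod_small [(0.97, array([320.768, 183.408]))]
rod_big [(0.62, array([324.416, 183.6  ]))]
rack [(0.75, array([378.304, 190.608]))]
```

View pics/w2.png

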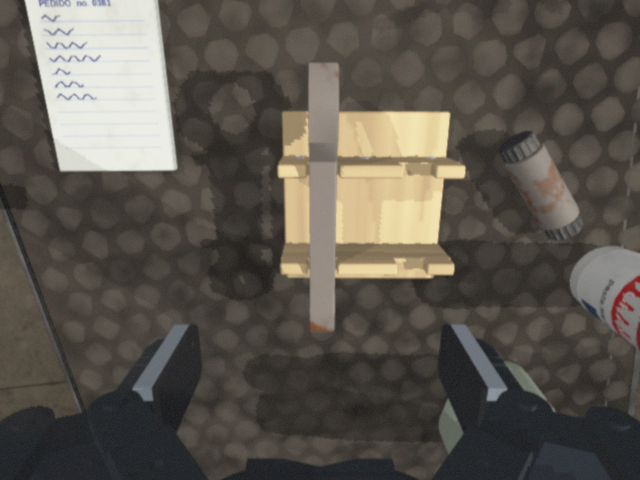

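Run:
```python
from h import *
import pickle;s=pickle.load(open('w2.pkl','rb'))
im=cv2.imread('pics/w2.png');hsv=cv2.cvtColor(im,cv2.COLOR_BGR2HSV)
g=cv2.GaussianBlur(im,(3,3),0).astype(int);sat=(g.max(2)-g.min(2))
for y in [75,100,190,205,220,235,300,320]:
    row=cv2.GaussianBlur(im,(1,5),0)[y,295:352].astype(int);d=np.abs(row[2:]-row[:-2]).sum(1)
    a=d[:25].argmax()+296;b=d[28:].argmax()+296+28
    z=.092 if y<130 else (.07 if y<260 else .077)
    A,B=toz('wrist',(a,y),z,s),toz('wrist',(b,y),z,s);print(y,a,b,(A+B)/2,np.linalg.norm(A-B))
for k,px,z in [('big end',(323,63),.06),('small end',(322,331),.06),('Lboard top far edge L',(300,157),.064),('Lboard near',(460,162),.064),('Rboard',(300,246),.064),('Rboard',(300,262),.064),('slot2a',(402,165),.064),('slot2b',(433,165),.064)]: print(k,toz('wrist',px,z,s))
crop=im[40:345,260:470];cv2.imwrite('pics/c2.png',cv2.resize(crop,None,fx=1.9,fy=1.9,interpolation=cv2.INTER_CUBIC))
```

```text
75 308 339 [ 0.5545 -0.0516  0.092 ] 0.019525664990516892
100 308 339 [ 0.5527 -0.0663  0.092 ] 0.019876887768427824
190 309 337 [ 0.5446 -0.1285  0.07  ] 0.020689908300073726
205 309 336 [ 0.5428 -0.1397  0.07  ] 0.020183915840395257
220 309 335 [ 0.541  -0.1511  0.07  ] 0.019665968624336054
235 309 335 [ 0.5395 -0.1629  0.07  ] 0.019901051434429155
300 309 335 [ 0.533 -0.214  0.077] 0.020506180545943706
320 310 334 [ 0.5307 -0.2315  0.077 ] 0.019252397335320814
big end [ 0.5557 -0.0419  0.06  ]
small end [ 0.5283 -0.2513  0.06  ]
Lboard top far edge L [ 0.5309 -0.1032  0.064 ]
Lboard near [ 0.6474 -0.1219  0.064 ]
Rboard [ 0.521  -0.1715  0.064 ]
Rboard [ 0.5191 -0.1849  0.064 ]
slot2a [ 0.6048 -0.1186  0.064 ]
slot2b [ 0.6275 -0.1215  0.064 ]
```

The wrist view shows the rod upright in the image at columns 309–337, from (323,63) to (322,331), and the rack boards at rows 162 and 255. It is already aligned with the tool, so I'm going down to grasp.

Request:
{"api": "drive_tool", "payload": {"series": [{"dx": -1,"dy": 3,"dz": 60,"twist": 0,"fingers": 1},{"dx": -1,"dy": 3,"dz": 120,"twist": 0,"fingers": 0.6},{"dx": -1,"dy": 3,"dz": 165,"twist": 0,"fingers": 0.2},{"dx": -1,"dy": 3,"dz": 190,"twist": 0,"fingers": 0},{"dx": -1,"dy": 3,"dz": 190,"twist": 0,"fingers": -0.4},{"dx": -1,"dy": 3,"dz": 190,"twist": 0,"fingers": -1},{"dx": -1,"dy": 3,"dz": 190,"twist": 0,"fingers": -1},{"dx": -1,"dy": 3,"dz": 190,"twist": 0,"fingers": -1},{"dx": -1,"dy": 3,"dz": 190,"twist": 0,"fingers": -1},{"dx": -1,"dy": 3,"dz": 190,"twist": 0,"fingers": -1}]}}

```text
clock: 4.1
ee_pos: [0.542, -0.1498, 0.0584]
orientation: [[0.128, 0.992, 0.0], [0.992, -0.128, -0.0], [-0.0, 0.0, -1.0]]
contact_force: [0.1, -0.4, -4.1]
finger_gap: 0.225
```

Run:
```python
from h import *
for k,px,z in [('jug',(528,208),.0),('jug',(490,195),.0),('jugtop',(530,152),.18),('jug',(488,180),.1)]: print(k,toz('top',px,z))
```

```text
jug [ 0.6339 -0.4176  0.    ]
jug [ 0.6626 -0.3445  0.    ]
jugtop [ 0.6875 -0.3549  0.18  ]
jug [ 0.6645 -0.3086  0.1   ]
```

Request:
{"api": "drive_tool", "payload": {"series": [{"dx": 0,"dy": 0,"dz": -15,"twist": 0,"fingers": -1},{"dx": 0,"dy": 0,"dz": -40,"twist": 0,"fingers": -1},{"dx": 0,"dy": 0,"dz": -65,"twist": 0,"fingers": -1},{"dx": 0,"dy": 0,"dz": -65,"twist": 0,"fingers": -1},{"dx": 0,"dy": 0,"dz": -65,"twist": 0,"fingers": -1}]}}

```text
clock: 4.72
ee_pos: [0.5417, -0.1498, 0.1227]
orientation: [[0.128, 0.992, -0.001], [0.992, -0.128, 0.0], [0.0, -0.001, -1.0]]
contact_force: [0.3, -0.4, -6.1]
finger_gap: 0.224
```

Request:
{"api": "drive_tool", "payload": {"series": [{"dx": -40,"dy": 10,"dz": 0,"twist": 0,"fingers": -1},{"dx": -80,"dy": 20,"dz": 0,"twist": 0,"fingers": -1},{"dx": -111,"dy": 28,"dz": 0,"twist": 0,"fingers": -1},{"dx": -111,"dy": 28,"dz": 15,"twist": 0,"fingers": -1},{"dx": -111,"dy": 28,"dz": 24,"twist": 0,"fingers": -1},{"dx": -111,"dy": 28,"dz": 30,"twist": 0,"fingers": -1},{"dx": -111,"dy": 28,"dz": 33,"twist": 0,"fingers": -1}]}}

```text
clock: 5.6
ee_pos: [0.5554, -0.2631, 0.0911]
orientation: [[0.127, 0.992, 0.0], [0.992, -0.127, -0.001], [-0.001, 0.0, -1.0]]
contact_force: [-4.6, -2.1, 4.6]
finger_gap: 0.224
```

Request:
{"api": "drive_tool", "payload": {"series": [{"dx": 0,"dy": 0,"dz": 4,"twist": 0,"fingers": -1},{"dx": 0,"dy": 0,"dz": 7,"twist": 0,"fingers": -1},{"dx": 0,"dy": 0,"dz": 10,"twist": 0,"fingers": -1},{"dx": 0,"dy": 0,"dz": 12,"twist": 0,"fingers": -1},{"dx": 0,"dy": 0,"dz": 14,"twist": 0,"fingers": -1}]}}

```text
clock: 6.22
ee_pos: [0.5565, -0.2649, 0.079]
orientation: [[0.128, 0.992, 0.004], [0.992, -0.128, -0.004], [-0.004, 0.004, -1.0]]
contact_force: [-3.1, -8.2, 6.0]
finger_gap: 0.222
```

Request:
{"api": "drive_tool", "payload": {"series": [{"dx": 0,"dy": 0,"dz": 2,"twist": 0,"fingers": -1},{"dx": 0,"dy": 0,"dz": 4,"twist": 0,"fingers": -1},{"dx": 0,"dy": 0,"dz": 4,"twist": 0,"fingers": -1},{"dx": 0,"dy": 0,"dz": -20,"twist": 0,"fingers": -1},{"dx": 0,"dy": 0,"dz": -70,"twist": 0,"fingers": -1},{"dx": 0,"dy": 0,"dz": -120,"twist": 0,"fingers": -1},{"dx": 0,"dy": 0,"dz": -150,"twist": 0,"fingers": -1},{"dx": 0,"dy": 0,"dz": -150,"twist": 0,"fingers": -1}]}}

```text
clock: 7.22
ee_pos: [0.5566, -0.2633, 0.2289]
orientation: [[0.127, 0.992, 0.005], [0.992, -0.127, -0.002], [-0.001, 0.005, -1.0]]
contact_force: [0.2, 0.3, -6.0]
finger_gap: 0.222
```

Run:
```python
from h import *
import pickle
s=r.state();print(s['clock'],s['ee_pos'],s['orientation'],s['contact_force'],s['torque'])
im=viewer.grab_frame('wrist');cv2.imwrite('pics/w3.png',im);pickle.dump(s,open('w3.pkl','wb'))
t=viewer.grab_frame('scene');cv2.imwrite('pics/s3.png',t)
for q in ['rod_small','rod_big','rod']: print(q,[(round(d['p'],2),np.array(d['position'])*[640,480]) for d in viewer.look_for('scene',q)[:2]])
p=proj('scene',s['ee_pos']).astype(int);print(p)
c=t[max(0,p[1]-75):p[1]+75,max(0,p[0]-100):p[0]+100]
a=cv2.resize(im,(420,315));b=cv2.resize(c,(420,315))
cv2.imwrite('pics/v3.png',np.hstack([a,b])[:, :800])
```

```text
7.225 [ 0.5566 -0.2633  0.2289] [[ 0.1271  0.9919  0.0046]
 [ 0.9919 -0.1271 -0.0019]
 [-0.0013  0.0048 -1.    ]] [ 0.1953  0.3046 -6.0441] [-0.1077 -0.0145 -0.0564]
rod_small [(0.56, array([200.128, 209.28 ])), (0.45, array([350.016, 249.984]))]
rod_big [(0.9, array([201.28 , 204.288])), (0.58, array([409.088, 265.296]))]
rod [(0.85, array([200.512, 205.488]))]
[185 206]
```

View pics/v3.png

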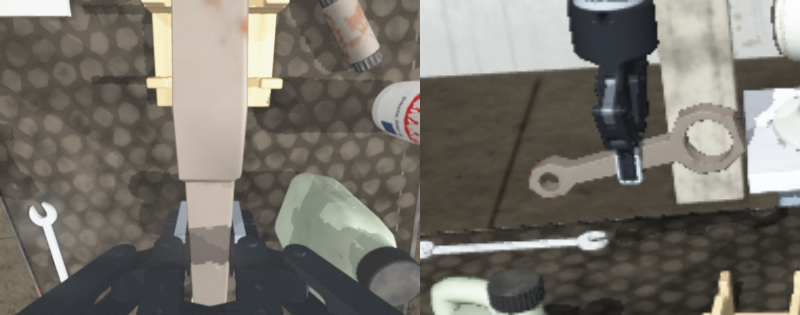

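The composite shows the rod tilted, big end up. In the scene crop the small bore is at (550,180) and the big bore at (706,138).

```bash
cat >> h.py <<'E'
def toplane(n,px,p0,nrm,s=None):
    K,T=cam(n,s);d=np.linalg.inv(K)@[px[0],px[1],1];d=T[:3,:3]@(d*[1,-1,-1]);o=T[:3,3]
    return o+d*np.dot(p0-o,nrm)/np.dot(d,nrm)
E
python3 - <<'E'
from h import *
import pickle
s=pickle.load(open('w3.pkl','rb'));R=s['orientation'];p0=s['ee_pos']+R[:,1]*.010
S=toplane('scene',(146.9,216.7),p0,R[:,1]);B=toplane('scene',(221.2,196.7),p0,R[:,1])
print(tool(s,S),tool(s,B),np.linalg.norm(S-B)); v=tool(s,B)-tool(s,S);print(np.degrees(np.arctan2(-v[2],v[0])))
# stand points by hand in scene & top
for k,px,z in [('nose',(344,218),.14)]: print(toz('scene',px,z))
E
```

```text
[-76.9382  10.      17.5418] [ 73.107  10.    -23.883] 0.15565855179178953
15.433857939967464
[0.4863 0.0689 0.14  ]
```

Request:
{"api": "drive_tool", "payload": {"series": [{"dx": 30,"dy": -30,"dz": 0,"twist": -3,"fingers": -1},{"dx": 80,"dy": -60,"dz": 0,"twist": -6,"fingers": -1},{"dx": 135,"dy": -80,"dz": 0,"twist": -9,"fingers": -1},{"dx": 190,"dy": -100,"dz": 0,"twist": -12,"fingers": -1},{"dx": 245,"dy": -120,"dz": 0,"twist": -15,"fingers": -1},{"dx": 300,"dy": -140,"dz": 0,"twist": -18,"fingers": -1},{"dx": 350,"dy": -155,"dz": 0,"twist": -20,"fingers": -1},{"dx": 380,"dy": -159,"dz": 0,"twist": -20,"fingers": -1},{"dx": 387,"dy": -159,"dz": 0,"twist": -20,"fingers": -1},{"dx": 387,"dy": -159,"dz": 0,"twist": -20,"fingers": -1}]}}

```text
clock: 8.72
ee_pos: [0.4471, 0.1405, 0.2255]
orientation: [[-0.22, 0.976, -0.001], [0.976, 0.22, -0.001], [-0.0, -0.001, -1.0]]
contact_force: [-0.3, -0.2, -6.0]
finger_gap: 0.221
```

Run:
```python
from h import *
import pickle
s=r.state();print(s['clock'],s['ee_pos'],s['orientation'],s['contact_force'],s['torque'])
im=viewer.grab_frame('wrist');cv2.imwrite('pics/w4.png',im);pickle.dump(s,open('w4.pkl','wb'))
t=viewer.grab_frame('scene');cv2.imwrite('pics/s4.png',t)
```

```text
8.725 [0.4471 0.1405 0.2255] [[-0.2197  0.9756 -0.0012]
 [ 0.9756  0.2197 -0.0007]
 [-0.0004 -0.0014 -1.    ]] [-0.2993 -0.1621 -6.0345] [-0.0756  0.016   0.0398]
```

View pics/w4.png

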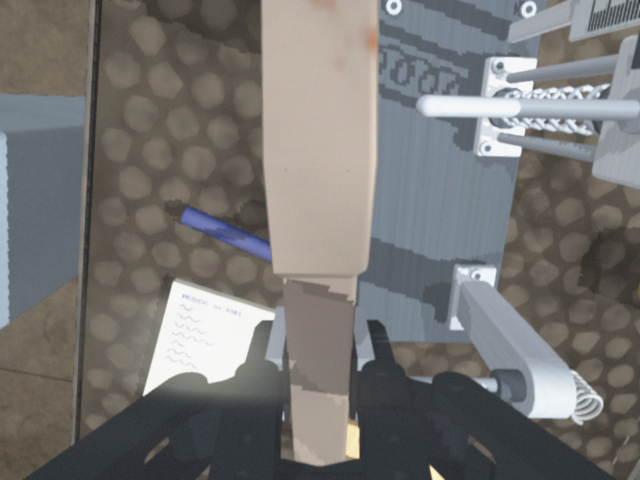

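Wrist view: hook bar tip at (420,105) running right, pin from the finger near (425,379) to the collar at (510,385), base plate edge at row 343 horizontal. Next I measure these edges numerically.

Run:
```python
from h import *
import pickle
s=pickle.load(open('w4.pkl','rb'));im=cv2.imread('pics/w4.png');g=cv2.cvtColor(im,cv2.COLOR_BGR2GRAY).astype(int)
for x in range(420,500,8): print(x,g[362:402,x])
print('hook')
for x in [424,440,470,520,560]: print(x,g[90:130:1,x])
print(g[104,410:430])
c=np.hstack([cv2.resize(im[340:420,400:520],(600,400),interpolation=cv2.INTER_CUBIC)]);cv2.imwrite('pics/c4.png',c)
t=cv2.imread('pics/s4.png');cv2.imwrite('pics/cs4.png',cv2.resize(t[150:300,300:500],(800,600),interpolation=cv2.INTER_CUBIC))
```

```text
420 [ 95  93  88  84  84  82  85  81  81  80  82  79  84  89 105 126 136 138
 124  86  60  55  55  52  55  56  60  55  55  59  57  59  59  55  58  58
  53  57  55  56]
428 [ 99  99  97  98  95  99  93  94  94  94  92  88  91  95 107 123 134 143
 151 153 124  85  57  58  57  57  55  52  56  57  55  55  56  56  58  55
  57  57  59  54]
436 [102 102 106 103 103 103 105 104 104 102 102  88  78  62  59  53  55  53
  54  58  54  60  54  55  57  56  55  55  56  60  58  59  57  59  58  57
  55  57  58  58]
444 [105 104 104 103 105 103 103 104  98  83  66  56  55  57  55  56  52  58
  56  55  56  54  55  57  55  57  57  57  57  58  57  57  58  51  59  56
  59  59  60  61]
452 [92 91 89 88 91 92 90 89 90 80 61 55 56 54 56 53 55 58 56 58 56 59 58 62
 63 61 61 62 61 58 54 56 56 56 55 56 56 55 53 56]
460 [ 97 103 107 107 110 112 121 121 123 119 112  87  62  53  50  57  56  58
  55  58  57  53  60  59  60  60  63  64  63  59  59  56  56  53  56  58
  55  53  56  52]
468 [115 115 114 114 119 122 121 123 125 125 122 122 119 111  90  69  57  52
  53  55  57  56  54  57  56  57  55  58  57  58  54  55
[... 766 characters left out ...]
43 244 245 245 245 245
 245 243 242 241 237 233 224 204 166 120 100 103 115 130 134 134 131 134
 135 134 133 135]
470 [ 98  98  98 100 101 121 161 203 222 231 237 240 242 243 244 245 246 247
 247 247 246 242 240 232 225 212 184 141 108  98  97  97  94  96  97  99
  95  95  94  92]
520 [184 171 191 194 193 197 175 155 173 187 193 200 206 214 222 230 236 236
 233 224 206 183 174 164 153 144 134 126 123 121 123 146 186 216 218 217
 235 246 247 247]
560 [197 202 209 220 221 196 165 146 158 179 191 198 198 202 205 207 209 208
 201 197 190 186 179 170 165 153 145 136 135 147 144 115  99 107 142 175
 198 207 205 194]
[101  94  92  97 100 110 140 163 171 179 186 194 201 212 222 230 235 239
 242 243]
```

View pics/cs4.png

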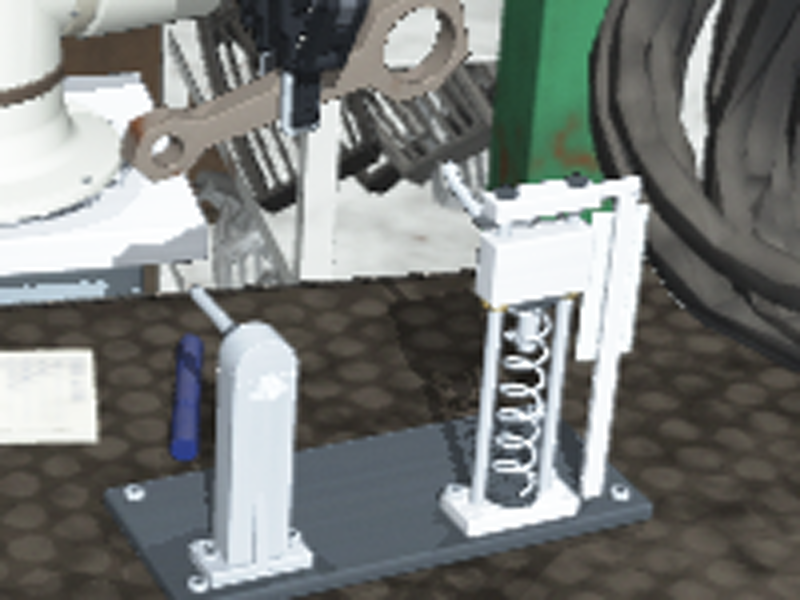

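```bash
cat > m.py <<'E'
from h import *
import pickle
s=pickle.load(open('w4.pkl','rb'));im=cv2.imread('pics/w4.png');g=cv2.GaussianBlur(cv2.cvtColor(im,cv2.COLOR_BGR2GRAY),(5,1),0).astype(float)
xs=[];ys=[]
for x in range(378,446,4):
    c=g[330:356,x];d=np.abs(c[2:]-c[:-2]);xs.append(x);ys.append(331+d.argmax())
print(ys,np.degrees(np.arctan(np.polyfit(xs,ys,1)[0])))
print('base edge tool',[tool(s,toz('wrist',(x,y),.014,s)) for x,y in [(378,ys[0]),(444,ys[-1])]])
for row in (377.3,391): print('pin row',row,tool(s,toz('wrist',(480,row),.14,s)))
print('hook',[tool(s,toz('wrist',p,z,s)) for p,z in [((418,105),.184),((440,105.3),.181),((470,106.2),.178),((520,106.5),.172)]])
print('cam',cam('wrist',s)[1][:3,3], tool(s,cam('wrist',s)[1][:3,3]))
# scene crop: pin nose (196,292)/4+(300,150); collar; hook tip (446,168)
for n,px,z in [('nose',(349,223),.14),('hooktip',(411.5,192),.186)]: print(n,tool(s,toz('scene',px,z)))
p0=s['ee_pos']+s['orientation'][:,1]*.01
S=toplane('scene',(300+166/4,150+150/4),p0,s['orientation'][:,1]);B=toplane('scene',(300+417/4,150+43/4),p0,s['orientation'][:,1])
v=tool(s,B)-tool(s,S);print('S',tool(s,S),'B',tool(s,B),np.degrees(np.arctan2(-v[2],v[0])),np.linalg.norm(v))
E
python3 m.py
```

```text
[np.int64(340), np.int64(339), np.int64(336), np.int64(341), np.int64(341), np.int64(341), np.int64(341), np.int64(341), np.int64(341), np.int64(341), np.int64(341), np.int64(341), np.int64(348), np.int64(347), np.int64(342), np.int64(342), np.int64(342)] 4.589270087516828
base edge tool [array([-125.3317,   54.8916,  211.4553]), array([-127.3214,  116.1153,  211.3725])]
pin row 377.3 [-73.741   96.9242  85.3782]
pin row 391 [-83.5487  98.1312  85.3803]
hook [array([80.944 , 38.2176, 41.3995]), array([80.8411, 47.4341, 44.387 ]), array([80.5126, 60.1381, 47.3698]), array([80.3997, 82.6371, 53.3391])]
cam [0.4301 0.2198 0.3516] [  80.9725    0.7335 -126.1932]
nose [-77.7578  48.811   85.4454]
hooktip [76.9073 43.1937 39.3943]
S [-80.2449  10.      16.1462] B [ 71.6134  10.     -24.0298] 14.818786872000464 157.08300610110766
```

View pics/c4.png

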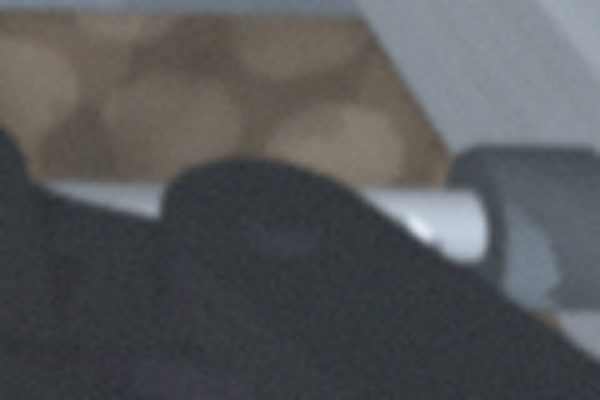

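```bash
cat > ov.py <<'E'
from h import *
import pickle
s=pickle.load(open('w4.pkl','rb'));t=cv2.imread('pics/s4.png')
R=s['orientation'];P=s['ee_pos']
def w(v): return P+R@(np.array(v)/1000)
f=6;ox,oy=325,145
c=cv2.resize(t[oy:oy+50,ox:ox+100],None,fx=f,fy=f,interpolation=cv2.INTER_CUBIC)
an=np.linspace(0,2*np.pi,60)
for (x,z,ro,ri) in [(-79,17.8,17.5,6.25),(75.4,-21.1,32,20)]:
    for y,col in [(10,(0,255,0)),(-10,(0,0,255))]:
        for rr in (ro,ri):
            pts=np.array([(proj('scene',w((x+rr*np.cos(a),y,z+rr*np.sin(a))))-[ox,oy]+.5)*f for a in an]).astype(int)
            cv2.polylines(c,[pts],True,col,1)
cv2.imwrite('pics/ov.png',c)
E
python3 ov.py
```

```text
(no output)
```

View pics/ov.png

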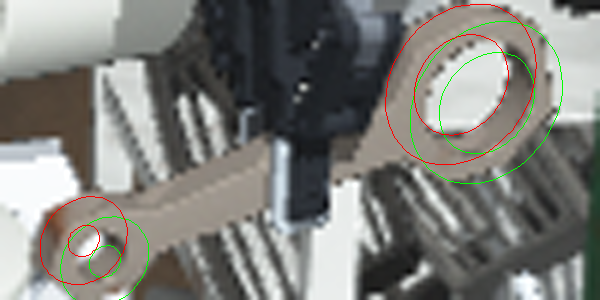

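The overlay shows the predicted rings within about 1 px (2 mm) of the actual ones, so the small bore sits at about x -79.7, z 17.5 mm in the tool frame. I'll lower and twist in front of the stand.

Request:
{"api": "drive_tool", "payload": {"series": [{"dx": 2.5,"dy": 0,"dz": 20,"twist": 1,"fingers": -1},{"dx": 2.5,"dy": 0,"dz": 45,"twist": 1.2,"fingers": -1},{"dx": 2.5,"dy": 0,"dz": 62,"twist": 1.2,"fingers": -1},{"dx": 2.5,"dy": 0,"dz": 68,"twist": 1.2,"fingers": -1},{"dx": 2.5,"dy": 0,"dz": 68,"twist": 1.2,"fingers": -1},{"dx": 2.5,"dy": 0,"dz": 68,"twist": 1.2,"fingers": -1}]}}

```text
clock: 9.57
ee_pos: [0.4472, 0.1432, 0.1592]
orientation: [[-0.199, 0.98, 0.001], [0.98, 0.199, 0.0], [0.0, 0.001, -1.0]]
contact_force: [0.6, 0.3, -6.4]
finger_gap: 0.222
```

```bash
cat > m5.py <<'E'
from h import *
import pickle
s=r.state();print(s['clock'],s['ee_pos'],s['orientation'][:,0],s['contact_force'],s['torque'])
im=viewer.grab_frame('wrist');cv2.imwrite('pics/w5.png',im);pickle.dump(s,open('w5.pkl','wb'))
t=viewer.grab_frame('scene');cv2.imwrite('pics/s5.png',t)
cv2.imwrite('pics/v5.png',np.hstack([cv2.resize(im[:, 200:],(440,480))[:, :360],cv2.resize(t[170:260,325:430],(440,480),interpolation=cv2.INTER_CUBIC)]))
E
python3 m5.py
```

```text
9.575 [0.4472 0.1432 0.1592] [-0.1985  0.9801  0.0001] [ 0.5662  0.2654 -6.4216] [-0.0451 -0.0033  0.0003]
```

View pics/v5.png

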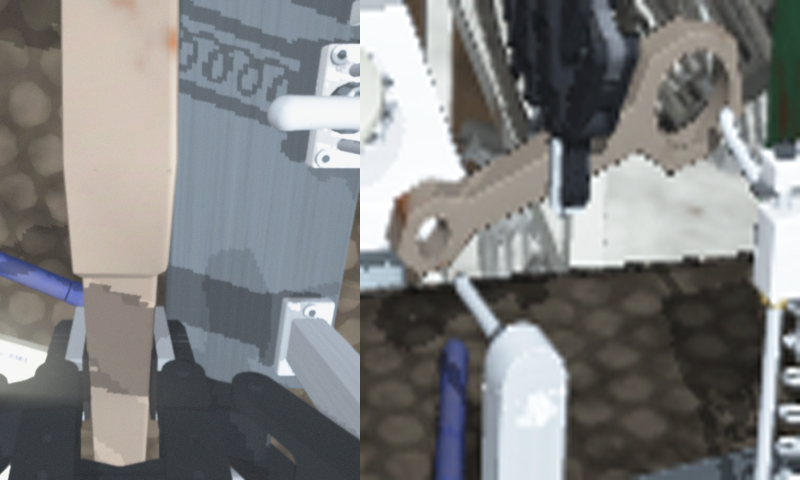

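Left: the hook tip is ahead of the big ring. Right (scene): pin nose at (460,280), with the small bore at (432,232) on the pin's extended line, and hook tip (725,112) inside the big bore (690,95). Advancing in steps while watching force.

Request:
{"api": "drive_tool", "payload": {"series": [{"dx": 0,"dy": 10,"dz": 1.5,"twist": 0,"fingers": -1},{"dx": 0,"dy": 22,"dz": 1.5,"twist": 0,"fingers": -1},{"dx": 0,"dy": 32,"dz": 1.5,"twist": 0,"fingers": -1},{"dx": 0,"dy": 38,"dz": 1.5,"twist": 0,"fingers": -1},{"dx": 0,"dy": 42,"dz": 1.5,"twist": 0,"fingers": -1},{"dx": 0,"dy": 44,"dz": 1.5,"twist": 0,"fingers": -1}]}}

```text
clock: 10.42
ee_pos: [0.49, 0.1519, 0.1567]
orientation: [[-0.199, 0.98, -0.0], [0.98, 0.199, -0.0], [-0.0, -0.0, -1.0]]
contact_force: [-0.3, 0.9, -5.5]
finger_gap: 0.222
```

Request:
{"api": "drive_tool", "payload": {"series": [{"dx": 0,"dy": 2,"dz": 0,"twist": 0,"fingers": -1},{"dx": 0,"dy": 4,"dz": 0,"twist": 0,"fingers": -1},{"dx": 0,"dy": 6,"dz": 0,"twist": 0,"fingers": -1},{"dx": 0,"dy": 8,"dz": 0,"twist": 0,"fingers": -1},{"dx": 0,"dy": 8,"dz": 0,"twist": 0,"fingers": -1}]}}

```text
clock: 11.05
ee_pos: [0.4978, 0.1535, 0.1567]
orientation: [[-0.199, 0.98, -0.0], [0.98, 0.199, -0.0], [0.0, -0.0, -1.0]]
contact_force: [-1.0, 0.1, -5.8]
finger_gap: 0.22
```

Run:
```python
from h import *
s=r.state();R=s['orientation'];print(s['clock'],s['ee_pos'],R.T@s['contact_force'],R.T@s['torque'])
t=viewer.grab_frame('scene');cv2.imwrite('pics/s6.png',t)
cv2.imwrite('pics/v6.png',cv2.resize(t[170:260,325:445],(800,600),interpolation=cv2.INTER_CUBIC))
```

```text
11.05 [0.4978 0.1535 0.1567] [ 0.3079 -0.9326  5.7613] [-0.0015 -0.0312  0.0335]
```

View pics/v6.png

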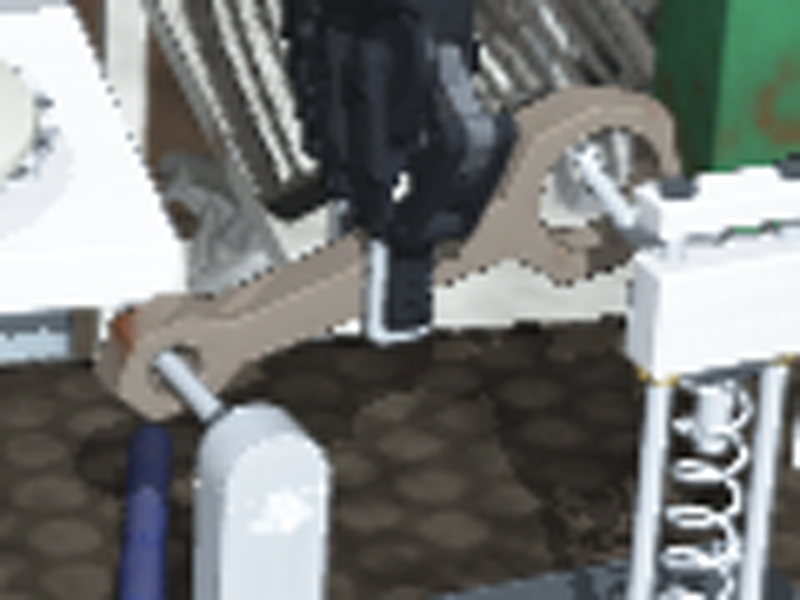

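The pin nose is inside the small bore at (165,362), the hook tip is through the big bore at (590,165), and there is hardly any force. Advancing further.

Request:
{"api": "drive_tool", "payload": {"series": [{"dx": 0,"dy": 2,"dz": 0,"twist": 0,"fingers": -1},{"dx": 0,"dy": 4,"dz": 0,"twist": 0,"fingers": -1},{"dx": 0,"dy": 7,"dz": 0,"twist": 0,"fingers": -1},{"dx": 0,"dy": 10,"dz": 0,"twist": 0,"fingers": -1},{"dx": 0,"dy": 12,"dz": 0,"twist": 0,"fingers": -1},{"dx": 0,"dy": 12,"dz": 0,"twist": 0,"fingers": -1}]}}

```text
clock: 11.85
ee_pos: [0.5096, 0.1558, 0.1567]
orientation: [[-0.199, 0.98, -0.0], [0.98, 0.199, 0.0], [0.0, -0.0, -1.0]]
contact_force: [1.1, -0.5, -5.3]
finger_gap: 0.218
```

Request:
{"api": "drive_tool", "payload": {"series": [{"dx": 0,"dy": 3,"dz": 0,"twist": 0,"fingers": -1},{"dx": 0,"dy": 6,"dz": 0,"twist": 0,"fingers": -1},{"dx": 0,"dy": 9,"dz": 0,"twist": 0,"fingers": -1},{"dx": 0,"dy": 12,"dz": 0,"twist": 0,"fingers": -1},{"dx": 0,"dy": 15,"dz": 0,"twist": 0,"fingers": -1},{"dx": 0,"dy": 17,"dz": 0,"twist": 0,"fingers": -1},{"dx": 0,"dy": 17,"dz": 0,"twist": 0,"fingers": -1}]}}

```text
clock: 12.72
ee_pos: [0.5262, 0.1592, 0.1567]
orientation: [[-0.199, 0.98, -0.0], [0.98, 0.199, -0.0], [0.0, -0.0, -1.0]]
contact_force: [0.1, -0.7, -5.5]
finger_gap: 0.224
```

```bash
cat > st.py <<'E'
from h import *
s=r.state();R=s['orientation'];print(s['clock'],s['ee_pos'],'F',R.T@s['contact_force'],'M',R.T@s['torque'],s['finger_gap'])
E
python3 st.py
```

```text
12.725 [0.5262 0.1592 0.1567] F [-0.6875 -0.0332  5.4731] M [-0.0461 -0.0357 -0.0143] 0.2238373213577435
```

Request:
{"api": "drive_tool", "payload": {"series": [{"dx": 0,"dy": 0,"dz": 1,"twist": 0,"fingers": -1},{"dx": 0,"dy": 0,"dz": 2,"twist": 0,"fingers": -1},{"dx": 0,"dy": 0,"dz": 2.5,"twist": 0,"fingers": -1},{"dx": 0.2,"dy": 0,"dz": 3,"twist": 0,"fingers": -1},{"dx": 0.2,"dy": 0,"dz": 3,"twist": 0,"fingers": -1}]}}

```text
clock: 13.35
ee_pos: [0.5261, 0.1593, 0.1541]
orientation: [[-0.199, 0.98, 0.0], [0.98, 0.199, -0.0], [-0.0, 0.0, -1.0]]
contact_force: [-0.9, -0.0, -1.9]
finger_gap: 0.224
```

```bash
python3 st.py
```

```text
13.35 [0.5261 0.1593 0.1541] F [ 0.1506 -0.858   1.8934] M [ 0.1876 -0.4733  0.1059] 0.22430740483057038
```

Request:
{"api": "drive_tool", "payload": {"series": [{"dx": 0,"dy": 0,"dz": 0.5,"twist": 0,"fingers": -1},{"dx": 0,"dy": 0,"dz": 1,"twist": 0,"fingers": -1},{"dx": 0,"dy": 0,"dz": 1,"twist": 0,"fingers": -1}]}}

```text
clock: 13.72
ee_pos: [0.5262, 0.1594, 0.153]
orientation: [[-0.199, 0.98, 0.0], [0.98, 0.199, 0.0], [-0.0, 0.0, -1.0]]
contact_force: [-1.3, 0.2, 1.0]
finger_gap: 0.222
```

```bash
python3 st.py
```

```text
13.725 [0.5262 0.1594 0.153 ] F [ 0.419  -1.2367 -1.0214] M [ 0.2169 -0.4809  0.1151] 0.22162347776124894
```

Request:
{"api": "drive_tool", "payload": {"series": [{"dx": 0,"dy": 0,"dz": 0.5,"twist": 0,"fingers": -1},{"dx": 0,"dy": 0,"dz": 1,"twist": 0,"fingers": -1},{"dx": 0,"dy": 0,"dz": 1,"twist": 0,"fingers": -1}]}}

```text
clock: 14.1
ee_pos: [0.5262, 0.1595, 0.152]
orientation: [[-0.199, 0.98, 0.0], [0.98, 0.199, 0.0], [0.0, 0.0, -1.0]]
contact_force: [-0.5, 1.4, 1.4]
finger_gap: 0.222
```

```bash
python3 st.py
```

```text
14.1 [0.5262 0.1595 0.152 ] F [ 1.5084 -0.1766 -1.4375] M [ 0.2228 -0.3146  0.0876] 0.22236687118769377
```

Request:
{"api": "drive_tool", "payload": {"series": [{"dx": 0.4,"dy": 0,"dz": 0.6,"twist": 0,"fingers": -1},{"dx": 0.6,"dy": 0,"dz": 1.2,"twist": 0,"fingers": -1},{"dx": 0.8,"dy": 0,"dz": 1.8,"twist": 0,"fingers": -1},{"dx": 1,"dy": 0,"dz": 2.4,"twist": 0,"fingers": -1},{"dx": 1.1,"dy": 0,"dz": 3,"twist": 0,"fingers": -1},{"dx": 1.2,"dy": 0,"dz": 3.6,"twist": 0,"fingers": -1},{"dx": 1.3,"dy": 0,"dz": 4.2,"twist": 0,"fingers": -1},{"dx": 1.4,"dy": 0,"dz": 4.8,"twist": 0,"fingers": -1}]}}

```text
clock: 15.1
ee_pos: [0.5259, 0.1608, 0.147]
orientation: [[-0.199, 0.98, 0.0], [0.98, 0.199, -0.0], [-0.0, 0.0, -1.0]]
contact_force: [0.9, -1.4, 2.0]
finger_gap: 0.219
```

```bash
python3 st.py
```

```text
15.1 [0.5259 0.1608 0.147 ] F [-1.5251  0.6453 -1.9751] M [ 0.0659 -1.107  -0.1104] 0.2193587616789369
```

Request:
{"api": "drive_tool", "payload": {"series": [{"dx": 0,"dy": 0,"dz": 0.6,"twist": 0,"fingers": -1},{"dx": 0,"dy": 0,"dz": 1.2,"twist": 0,"fingers": -1},{"dx": 0,"dy": 0,"dz": 1.8,"twist": 0,"fingers": -1},{"dx": 0,"dy": 0,"dz": 2.4,"twist": 0,"fingers": -1},{"dx": 0,"dy": 0,"dz": 3,"twist": 0,"fingers": -1},{"dx": 0,"dy": 0,"dz": 3.6,"twist": 0,"fingers": -1},{"dx": 0,"dy": 0,"dz": 4.2,"twist": 0,"fingers": -1},{"dx": 0,"dy": 0,"dz": 4.8,"twist": 0,"fingers": -1}]}}

```text
clock: 16.1
ee_pos: [0.5258, 0.1609, 0.1423]
orientation: [[-0.199, 0.98, 0.0], [0.98, 0.199, 0.0], [0.0, 0.0, -1.0]]
contact_force: [-0.2, 2.0, 2.3]
finger_gap: 0.22
```

```bash
python3 st.py
```

```text
16.1 [0.5258 0.1609 0.1423] F [ 1.9479  0.2292 -2.3071] M [ 0.0451 -0.2952 -0.019 ] 0.21994463621971566
```

Request:
{"api": "drive_tool", "payload": {"series": [{"dx": 0.3,"dy": 0,"dz": 0.6,"twist": 0,"fingers": -1},{"dx": 0.6,"dy": 0,"dz": 1.2,"twist": 0,"fingers": -1},{"dx": 0.6,"dy": 0,"dz": 1.8,"twist": 0,"fingers": -1},{"dx": 0.6,"dy": 0,"dz": 2.4,"twist": 0,"fingers": -1},{"dx": 0.7,"dy": 0,"dz": 3,"twist": 0,"fingers": -1},{"dx": 0.7,"dy": 0,"dz": 3.6,"twist": 0,"fingers": -1},{"dx": 0.7,"dy": 0,"dz": 4.2,"twist": 0,"fingers": -1},{"dx": 0.7,"dy": 0,"dz": 4.8,"twist": 0,"fingers": -1}]}}

```text
clock: 17.1
ee_pos: [0.5257, 0.1614, 0.1374]
orientation: [[-0.199, 0.98, 0.0], [0.98, 0.199, -0.0], [-0.0, 0.0, -1.0]]
contact_force: [-0.9, -3.4, 5.5]
finger_gap: 0.227
```

```bash
python3 st.py
```

```text
17.1 [0.5257 0.1614 0.1374] F [-3.1443 -1.5096 -5.53  ] M [ 0.1733 -1.1223 -0.0668] 0.22732562913583632
```

Request:
{"api": "drive_tool", "payload": {"series": [{"dx": -0.5,"dy": 0,"dz": 0.3,"twist": 0,"fingers": -1},{"dx": -0.7,"dy": 0,"dz": 0.6,"twist": 0,"fingers": -1},{"dx": -0.7,"dy": 0,"dz": 1.1,"twist": 0,"fingers": -1},{"dx": -0.7,"dy": 0,"dz": 1.6,"twist": 0,"fingers": -1},{"dx": -0.7,"dy": 0,"dz": 2.1,"twist": 0,"fingers": -1}]}}

```text
clock: 17.73
ee_pos: [0.5258, 0.1611, 0.1354]
orientation: [[-0.199, 0.98, 0.0], [0.98, 0.199, 0.001], [0.001, 0.0, -1.0]]
contact_force: [-1.1, 1.8, 6.1]
finger_gap: 0.218
```

```bash
python3 st.py
```

```text
17.725 [0.5258 0.1611 0.1354] F [ 2.0245 -0.727  -6.0578] M [ 0.2131 -0.2737  0.0245] 0.2182902829216011
```

Request:
{"api": "drive_tool", "payload": {"series": [{"dx": 0.3,"dy": 0,"dz": 0.5,"twist": 0,"fingers": -1},{"dx": 0.3,"dy": 0,"dz": 1,"twist": 0,"fingers": -1},{"dx": 0.3,"dy": 0,"dz": 1.5,"twist": 0,"fingers": -1},{"dx": 0.3,"dy": 0,"dz": 2,"twist": 0,"fingers": -1},{"dx": 0.3,"dy": 0,"dz": 2.5,"twist": 0,"fingers": -1},{"dx": 0.3,"dy": 0,"dz": 3,"twist": 0,"fingers": -1},{"dx": 0.3,"dy": 0,"dz": 3,"twist": 0,"fingers": -1}]}}

```text
clock: 18.6
ee_pos: [0.5258, 0.1612, 0.1325]
orientation: [[-0.199, 0.98, 0.0], [0.98, 0.199, 0.0], [0.0, 0.0, -1.0]]
contact_force: [-0.1, -0.5, 6.1]
finger_gap: 0.225
```

```bash
python3 st.py
python3 - <<'E'
from h import *
t=viewer.grab_frame('scene');cv2.imwrite('pics/s7.png',t)
w=viewer.grab_frame('wrist');cv2.imwrite('pics/w7.png',w)
a=[cv2.resize(cv2.imread(f'pics/s{k}.png')[180:265,325:475],(600,340) if 0 else (540,300),interpolation=cv2.INTER_CUBIC) for k in (6,7)]
cv2.imwrite('pics/v7.png',np.vstack(a))
E
```

```text
18.6 [0.5258 0.1612 0.1325] F [-0.4454 -0.2027 -6.0884] M [ 0.2443 -0.6296 -0.0289] 0.22503074547495555
```

View pics/v7.png

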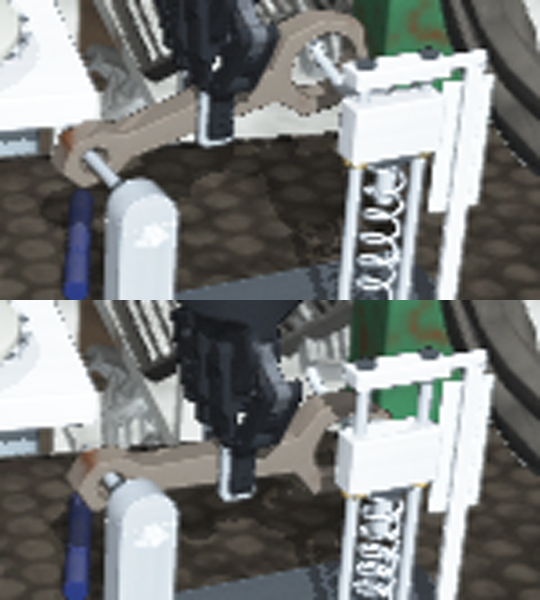

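The lower panel shows the hook block pulled down about 10 px, the rod nearly level, and the pin through the small bore.

```bash
cat > hk.py <<'E'
from h import *
import sys
# block patch in s6: rows 205-228, cols 418-450
def hookdrop(t,ref=cv2.imread('pics/s6.png')):
    f=4;T=cv2.resize(ref[204:229,417:449],None,fx=f,fy=f,interpolation=cv2.INTER_CUBIC)
    S=cv2.resize(t[196:262,407:459],None,fx=f,fy=f,interpolation=cv2.INTER_CUBIC)
    m=cv2.minMaxLoc(cv2.matchTemplate(S,T,cv2.TM_CCOEFF_NORMED));dx,dy=m[3][0]/f-10,m[3][1]/f-8
    a=np.array([.57,.245,.15]);k=(proj('scene',a-[0,0,.03])-proj('scene',a))/30
    return dy/k[1],dx,dy,m[1]
if __name__=='__main__':
    import st
    t=viewer.grab_frame('scene');print('drop mm',hookdrop(t))
E
python3 hk.py
```

```text
18.7 [0.5258 0.1612 0.1326] F [-0.4126 -0.9082 -6.285 ] M [ 0.2388 -0.6229  0.0578] 0.22193672116815122
drop mm (np.float64(20.787520875807537), -1.0, 8.5, 0.8695664405822754)
```

Request:
{"api": "drive_tool", "payload": {"series": [{"dx": 0,"dy": 0,"dz": 0.5,"twist": 0,"fingers": -1},{"dx": 0,"dy": 0,"dz": 1,"twist": 0,"fingers": -1},{"dx": 0,"dy": 0,"dz": 1.5,"twist": 0,"fingers": -1},{"dx": 0,"dy": 0,"dz": 2,"twist": 0,"fingers": -1},{"dx": 0,"dy": 0,"dz": 2.5,"twist": 0,"fingers": -1},{"dx": 0,"dy": 0,"dz": 3,"twist": 0,"fingers": -1},{"dx": 0,"dy": 0,"dz": 3.5,"twist": 0,"fingers": -1},{"dx": 0,"dy": 0,"dz": 3.5,"twist": 0,"fingers": -1}]}}

```text
clock: 19.75
ee_pos: [0.5259, 0.161, 0.1292]
orientation: [[-0.199, 0.98, 0.001], [0.98, 0.199, -0.0], [-0.0, 0.001, -1.0]]
contact_force: [-2.2, -2.1, 8.1]
finger_gap: 0.222
```

```bash
python3 hk.py
```

```text
19.75 [0.5259 0.161  0.1292] F [-1.607  -2.5371 -8.1013] M [ 0.2902 -0.7781  0.0072] 0.2224340759639726
drop mm (np.float64(27.512895276804095), -1.0, 11.25, 0.8878617286682129)
```

Request:
{"api": "drive_tool", "payload": {"series": [{"dx": -0.2,"dy": -0.5,"dz": 0.4,"twist": 0,"fingers": -1},{"dx": -0.2,"dy": -0.8,"dz": 0.8,"twist": 0,"fingers": -1},{"dx": -0.2,"dy": -0.8,"dz": 0.8,"twist": 0,"fingers": -1},{"dx": -0.2,"dy": -0.8,"dz": 0.4,"twist": 0,"fingers": -1},{"dx": -0.2,"dy": -0.8,"dz": 0,"twist": 0,"fingers": -1},{"dx": -0.2,"dy": -0.8,"dz": 0,"twist": 0,"fingers": -1}]}}

```text
clock: 20.55
ee_pos: [0.5257, 0.161, 0.1293]
orientation: [[-0.199, 0.98, 0.002], [0.98, 0.199, 0.001], [0.0, 0.002, -1.0]]
contact_force: [1.6, 0.5, 6.8]
finger_gap: 0.221
```

```bash
python3 hk.py
```

```text
20.55 [0.5257 0.161  0.1293] F [ 0.1926  1.638  -6.8209] M [-0.289  -0.554  -0.0491] 0.22050594228197634
drop mm (np.float64(27.512895276804095), -1.0, 11.25, 0.8871636986732483)
```

Request:
{"api": "drive_tool", "payload": {"series": [{"dx": 0,"dy": 0.3,"dz": 0.5,"twist": 0,"fingers": -1},{"dx": 0,"dy": 0.3,"dz": 0.9,"twist": 0,"fingers": -1},{"dx": 0,"dy": 0.3,"dz": 0.9,"twist": 0,"fingers": -1},{"dx": 0,"dy": 0.3,"dz": 0.4,"twist": 0,"fingers": -1},{"dx": 0,"dy": 0.3,"dz": -0.1,"twist": 0,"fingers": -1},{"dx": 0,"dy": 0.3,"dz": -0.6,"twist": 0,"fingers": -1},{"dx": 0,"dy": 0.3,"dz": -0.6,"twist": 0,"fingers": -1}]}}

```text
clock: 21.48
ee_pos: [0.5256, 0.161, 0.1294]
orientation: [[-0.199, 0.98, 0.0], [0.98, 0.199, 0.0], [0.0, 0.001, -1.0]]
contact_force: [3.4, 0.4, 3.6]
finger_gap: 0.221
```

```bash
python3 hk.py
```

```text
21.475 [0.5256 0.161  0.1294] F [-0.3099  3.4365 -3.6036] M [-0.5584 -0.1752 -0.0942] 0.2205757513614629
drop mm (np.float64(27.512895276804095), -1.0, 11.25, 0.8871447443962097)
```

Request:
{"api": "drive_tool", "payload": {"series": [{"dx": 0,"dy": 0.3,"dz": -0.4,"twist": 0,"fingers": -1},{"dx": 0,"dy": 0.5,"dz": -0.4,"twist": 0,"fingers": -0.9},{"dx": 0,"dy": 0.5,"dz": -0.4,"twist": 0,"fingers": -0.8},{"dx": 0,"dy": 0.5,"dz": -0.4,"twist": 0,"fingers": -0.75},{"dx": 0,"dy": 0.5,"dz": -0.4,"twist": 0,"fingers": -0.7}]}}

```text
clock: 22.15
ee_pos: [0.5256, 0.1609, 0.1296]
orientation: [[-0.199, 0.98, -0.001], [0.98, 0.199, 0.0], [0.0, -0.0, -1.0]]
contact_force: [-0.5, 0.9, 1.6]
finger_gap: 0.221
```

```bash
python3 hk.py
```

```text
22.15 [0.5256 0.1609 0.1296] F [ 0.9654 -0.3645 -1.6169] M [-0.0353  0.0885 -0.0785] 0.22053920642066618
drop mm (np.float64(26.901497603986225), -1.0, 11.0, 0.8866673111915588)
```

Request:
{"api": "drive_tool", "payload": {"series": [{"dx": 0,"dy": 0,"dz": 0,"twist": 0,"fingers": -0.68},{"dx": 0,"dy": 0,"dz": 0,"twist": 0,"fingers": -0.66},{"dx": 0,"dy": 0,"dz": 0,"twist": 0,"fingers": -0.64},{"dx": 0,"dy": 0,"dz": 0,"twist": 0,"fingers": -0.62},{"dx": 0,"dy": 0,"dz": 0,"twist": 0,"fingers": -0.61},{"dx": 0,"dy": 0,"dz": 0,"twist": 0,"fingers": -0.6}]}}

```text
clock: 22.95
ee_pos: [0.5257, 0.1609, 0.1297]
orientation: [[-0.199, 0.98, -0.0], [0.98, 0.199, -0.0], [0.0, -0.0, -1.0]]
contact_force: [-1.7, 2.4, 0.4]
finger_gap: 0.221
```

```bash
python3 hk.py
```

```text
22.95 [0.5257 0.1609 0.1297] F [ 2.6897 -1.1662 -0.4111] M [ 0.1693  0.3553 -0.1339] 0.2210682180243177
drop mm (np.float64(26.901497603986225), -1.0, 11.0, 0.8855711221694946)
```

Request:
{"api": "drive_tool", "payload": {"series": [{"dx": 0.3,"dy": 0.1,"dz": 0,"twist": 0,"fingers": -0.6},{"dx": 0.4,"dy": 0.1,"dz": 0.2,"twist": 0,"fingers": -0.595},{"dx": 0.4,"dy": 0.1,"dz": 0.2,"twist": 0,"fingers": -0.59},{"dx": 0.4,"dy": 0.1,"dz": 0.2,"twist": 0,"fingers": -0.585},{"dx": 0.4,"dy": 0.1,"dz": 0.2,"twist": 0,"fingers": -0.58}]}}

```text
clock: 23.62
ee_pos: [0.5258, 0.1611, 0.1296]
orientation: [[-0.198, 0.98, -0.0], [0.98, 0.198, -0.0], [-0.0, -0.0, -1.0]]
contact_force: [-2.9, -1.4, 1.3]
finger_gap: 0.221
```

```bash
python3 hk.py
```

```text
23.625 [0.5258 0.1611 0.1296] F [-0.8092 -3.0969 -1.2873] M [ 0.5247 -0.3762 -0.0971] 0.22066025082576504
drop mm (np.float64(26.901497603986225), -1.0, 11.0, 0.8874725103378296)
```

Request:
{"api": "drive_tool", "payload": {"series": [{"dx": -0.1,"dy": -0.3,"dz": 0,"twist": 0,"fingers": -0.58},{"dx": -0.1,"dy": -0.3,"dz": 0,"twist": 0,"fingers": -0.575},{"dx": -0.1,"dy": -0.3,"dz": 0,"twist": 0,"fingers": -0.57},{"dx": -0.1,"dy": -0.3,"dz": 0,"twist": 0,"fingers": -0.565}]}}

```text
clock: 24.18
ee_pos: [0.5257, 0.1611, 0.1296]
orientation: [[-0.199, 0.98, 0.0], [0.98, 0.199, 0.0], [-0.0, 0.0, -1.0]]
contact_force: [-1.0, -1.5, 2.1]
finger_gap: 0.226
```

```bash
python3 hk.py
```

```text
24.175 [0.5257 0.1611 0.1296] F [-1.2298 -1.2901 -2.0698] M [ 0.114  -0.4513 -0.1122] 0.22554419419288488
drop mm (np.float64(26.901497603986225), -1.0, 11.0, 0.8851833343505859)
```

Request:
{"api": "drive_tool", "payload": {"series": [{"dx": -0.1,"dy": -0.1,"dz": -0.2,"twist": 0,"fingers": -0.563},{"dx": -0.1,"dy": -0.1,"dz": -0.2,"twist": 0,"fingers": -0.56},{"dx": -0.1,"dy": -0.1,"dz": -0.2,"twist": 0,"fingers": -0.557},{"dx": -0.1,"dy": -0.1,"dz": -0.2,"twist": 0,"fingers": -0.554},{"dx": -0.1,"dy": -0.1,"dz": -0.2,"twist": 0,"fingers": -0.551}]}}

```text
clock: 24.85
ee_pos: [0.5256, 0.1611, 0.1298]
orientation: [[-0.199, 0.98, 0.0], [0.98, 0.199, 0.0], [0.0, 0.0, -1.0]]
contact_force: [0.5, -1.0, 1.4]
finger_gap: 0.224
```

```bash
python3 hk.py
```

```text
24.85 [0.5256 0.1611 0.1298] F [-1.0841  0.2729 -1.3804] M [-0.1728 -0.1435 -0.1306] 0.2241661485113926
drop mm (np.float64(26.290099931168356), -1.0, 10.75, 0.886188268661499)
```

Request:
{"api": "drive_tool", "payload": {"series": [{"dx": 0,"dy": 0,"dz": 0.4,"twist": 0,"fingers": -0.555},{"dx": 0,"dy": 0,"dz": 0.8,"twist": 0,"fingers": -0.555},{"dx": 0,"dy": 0,"dz": 1.2,"twist": 0,"fingers": -0.555},{"dx": 0,"dy": 0,"dz": 1.6,"twist": 0,"fingers": -0.555},{"dx": 0,"dy": 0,"dz": 1.6,"twist": 0,"fingers": -0.555}]}}

```text
clock: 25.52
ee_pos: [0.5256, 0.161, 0.1286]
orientation: [[-0.199, 0.98, 0.001], [0.98, 0.199, -0.0], [-0.0, 0.001, -1.0]]
contact_force: [0.0, -0.8, 5.1]
finger_gap: 0.231
```

```bash
python3 hk.py
```

```text
25.525 [0.5256 0.161  0.1286] F [-0.8326 -0.1396 -5.1458] M [-0.0452 -0.5319 -0.1115] 0.2308594981507419
drop mm (np.float64(28.124292949621964), -1.25, 11.5, 0.881996750831604)
```

Request:
{"api": "drive_tool", "payload": {"series": [{"dx": 0,"dy": 0,"dz": 0.4,"twist": 0,"fingers": -0.555},{"dx": 0,"dy": 0,"dz": 0.8,"twist": 0,"fingers": -0.555},{"dx": 0,"dy": 0,"dz": 1.1,"twist": 0,"fingers": -0.555},{"dx": 0,"dy": 0,"dz": 1.1,"twist": 0,"fingers": -0.555}]}}

```text
clock: 26.08
ee_pos: [0.5257, 0.1609, 0.1277]
orientation: [[-0.199, 0.98, 0.001], [0.98, 0.199, -0.0], [-0.0, 0.001, -1.0]]
contact_force: [0.4, -1.4, 5.7]
finger_gap: 0.225
```

```bash
python3 hk.py
```

```text
26.075 [0.5257 0.1609 0.1277] F [-1.4206  0.1441 -5.692 ] M [ 0.0427 -0.6625 -0.0789] 0.22531400812717228
drop mm (np.float64(29.958485968075568), -1.25, 12.25, 0.8667035102844238)
```

Request:
{"api": "drive_tool", "payload": {"series": [{"dx": -0.2,"dy": 0,"dz": -0.2,"twist": 0,"fingers": -0.553},{"dx": -0.2,"dy": 0,"dz": -0.4,"twist": 0,"fingers": -0.55},{"dx": -0.2,"dy": 0,"dz": -0.6,"twist": 0,"fingers": -0.548},{"dx": -0.2,"dy": 0,"dz": -0.6,"twist": 0,"fingers": -0.546},{"dx": -0.2,"dy": 0,"dz": -0.6,"twist": 0,"fingers": -0.544},{"dx": -0.2,"dy": 0,"dz": -0.6,"twist": 0,"fingers": -0.542}]}}

```text
clock: 26.88
ee_pos: [0.5256, 0.1608, 0.1277]
orientation: [[-0.199, 0.98, 0.0], [0.98, 0.199, 0.0], [-0.0, 0.0, -1.0]]
contact_force: [1.6, 0.3, 3.6]
finger_gap: 0.232
```

```bash
python3 hk.py
```

```text
26.875 [0.5256 0.1608 0.1277] F [-0.0585  1.5717 -3.5694] M [-0.2536 -0.408  -0.0463] 0.23225983187836538
drop mm (np.float64(29.958485968075568), -1.25, 12.25, 0.86692875623703)
```

Request:
{"api": "drive_tool", "payload": {"series": [{"dx": 0,"dy": 0.1,"dz": -0.2,"twist": 0,"fingers": -0.54},{"dx": 0,"dy": 0.2,"dz": -0.4,"twist": 0,"fingers": -0.538},{"dx": 0,"dy": 0.2,"dz": -0.4,"twist": 0,"fingers": -0.536},{"dx": 0,"dy": 0.2,"dz": -0.4,"twist": 0,"fingers": -0.534},{"dx": 0,"dy": 0.2,"dz": -0.4,"twist": 0,"fingers": -0.532},{"dx": 0,"dy": 0.2,"dz": -0.4,"twist": 0,"fingers": -0.53}]}}

```text
clock: 27.68
ee_pos: [0.5255, 0.1608, 0.1279]
orientation: [[-0.199, 0.98, -0.001], [0.98, 0.199, -0.0], [0.0, -0.001, -1.0]]
contact_force: [1.9, -0.4, 0.5]
finger_gap: 0.232
```

```bash
python3 hk.py
```

```text
27.675 [0.5255 0.1608 0.1279] F [-0.8137  1.8148 -0.5345] M [-0.1553 -0.0693  0.0251] 0.23202848337590454
drop mm (np.float64(29.958485968075568), -1.25, 12.25, 0.8707588911056519)
```

Request:
{"api": "drive_tool", "payload": {"series": [{"dx": -0.1,"dy": 0.1,"dz": 0,"twist": 0,"fingers": -0.528},{"dx": -0.1,"dy": 0.1,"dz": 0,"twist": 0,"fingers": -0.526},{"dx": -0.1,"dy": 0.1,"dz": 0,"twist": 0,"fingers": -0.524},{"dx": -0.1,"dy": 0.1,"dz": 0,"twist": 0,"fingers": -0.522},{"dx": -0.1,"dy": 0.1,"dz": 0,"twist": 0,"fingers": -0.52},{"dx": -0.1,"dy": 0.1,"dz": 0,"twist": 0,"fingers": -0.518},{"dx": -0.1,"dy": 0.1,"dz": 0,"twist": 0,"fingers": -0.516},{"dx": -0.1,"dy": 0.1,"dz": 0,"twist": 0,"fingers": -0.514}]}}

```text
clock: 28.72
ee_pos: [0.5258, 0.1608, 0.1281]
orientation: [[-0.199, 0.98, 0.0], [0.98, 0.199, 0.0], [0.0, 0.0, -1.0]]
contact_force: [0.2, 0.8, -0.2]
finger_gap: 0.245
```

```bash
python3 hk.py
```

```text
28.725 [0.5258 0.1608 0.1281] F [0.7633 0.4063 0.165 ] M [-0.055   0.0447  0.0244] 0.24521832600918392
drop mm (np.float64(29.3470882952577), -1.25, 12.0, 0.8740314841270447)
```

Request:
{"api": "drive_tool", "payload": {"series": [{"dx": 0,"dy": 0,"dz": 0,"twist": 0,"fingers": -0.5},{"dx": 0,"dy": 0,"dz": 0,"twist": 0,"fingers": -0.48},{"dx": 0,"dy": 0,"dz": 0,"twist": 0,"fingers": -0.45},{"dx": 0,"dy": 0,"dz": 0,"twist": 0,"fingers": -0.4},{"dx": 0,"dy": 0,"dz": 0,"twist": 0,"fingers": -0.3},{"dx": 0,"dy": 0,"dz": 0,"twist": 0,"fingers": -0.2},{"dx": 0,"dy": 0,"dz": 0,"twist": 0,"fingers": -0.1},{"dx": 0,"dy": 0,"dz": 0,"twist": 0,"fingers": -0.1}]}}

```text
clock: 29.78
ee_pos: [0.5258, 0.1608, 0.1281]
orientation: [[-0.199, 0.98, 0.0], [0.98, 0.199, 0.0], [0.0, 0.0, -1.0]]
contact_force: [-0.1, -0.4, 0.3]
finger_gap: 0.445
```

```bash
python3 hk.py
```

```text
29.775 [0.5258 0.1608 0.1281] F [-0.3872 -0.1882 -0.2517] M [-0.03    0.0443  0.0183] 0.4454954038447898
drop mm (np.float64(28.735690622439833), -1.25, 11.75, 0.8811860680580139)
```

Released, with the hook steady. Lifting the hand straight up.

Request:
{"api": "drive_tool", "payload": {"series": [{"dx": 0,"dy": 0,"dz": -5,"twist": 0,"fingers": -0.1},{"dx": 0,"dy": 0,"dz": -15,"twist": 0,"fingers": -0.1},{"dx": 0,"dy": 0,"dz": -30,"twist": 0,"fingers": -0.1},{"dx": 0,"dy": 0,"dz": -60,"twist": 0,"fingers": -0.1},{"dx": 0,"dy": 0,"dz": -100,"twist": 0,"fingers": -0.1},{"dx": 0,"dy": 0,"dz": -140,"twist": 0,"fingers": -0.1},{"dx": 0,"dy": 0,"dz": -150,"twist": 0,"fingers": -0.1},{"dx": 0,"dy": 0,"dz": -150,"twist": 0,"fingers": -0.1}]}}

```text
clock: 30.82
ee_pos: [0.5261, 0.1609, 0.2788]
orientation: [[-0.199, 0.98, 0.001], [0.98, 0.199, 0.0], [0.0, 0.001, -1.0]]
contact_force: [-0.2, -0.1, -0.8]
finger_gap: 0.452
```

```bash
python3 hk.py
python3 - <<'E'
from h import *
import hk
t=viewer.grab_frame('scene');print(hk.hookdrop(t));w=viewer.grab_frame('wrist')
cv2.imwrite('pics/v9.png',np.hstack([cv2.resize(t[170:290,320:480],(450,338),interpolation=cv2.INTER_CUBIC),cv2.resize(w,(450,338))[:, 100:]]))
E
```

```text
30.825 [0.5261 0.1609 0.2788] F [-0.0297 -0.2038  0.7657] M [-0.0165  0.0282 -0.0294] 0.45212242932461505
drop mm (np.float64(28.735690622439833), -1.25, 11.75, 0.8803179860115051)
(np.float64(28.735690622439833), -1.25, 11.75, 0.8805480599403381)
```

View pics/v9.png

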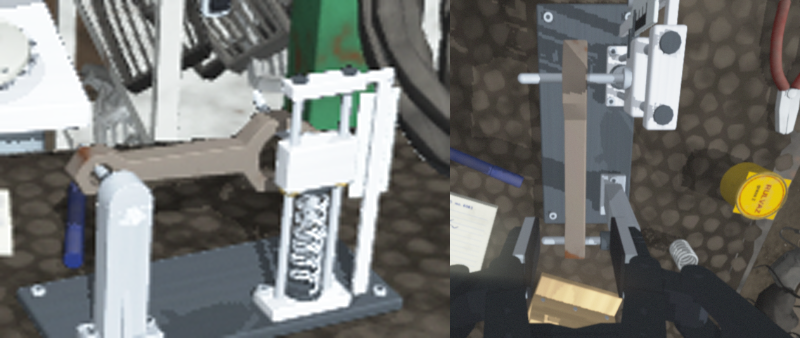

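The rod hangs on the pin at (575,241) and the hook at (575,78), in mid-position. The tin, spring, marker and pad look undisturbed, and the hook reading is steady. Handing in.

```bash
python3 -c "
from station import r
print(r.close_job())"
```

```text
the job is handed in; nothing more can be done
None
```

The rod is hanging free on the pivot pin and the scale's hook, and I handed the job in at about 31 s of the 72 s allowed. The hand-in gives no verdict.

**How it went:** The tool can't be tilted, so I pushed the rod's big end against the rack's right board to turn the rod about 14° in the fingers. I then slid both bores over the pin and hook and let the big end down at under 1 cm/s. I loosened the grip in small steps once the force on the hand was near zero, then lifted the hand clear.

**Last checks:**
- **Hook:** the last readings all show it pulled down about 29 mm, steady since the fingers opened. That is close to the 30 mm I expected from the 5.6 N weight felt in the hand (about 0.57 kg).
- **Rod position:** the last picture shows the rod in the middle of both seats, about 31 mm behind the pin nose and 46 mm behind the hook tip.
- **Surroundings:** the robot touches nothing, and the pad, marker, valve spring and tin look undisturbed; I did not measure them.

**Not certain:**
- **Hook speed:** I had no direct reading. I inferred it from slow commanded moves and camera matching good to about 1 mm.
- **Forces:** the sideways force readings wavered by 2–3 N while lowering. The load on the stand peaked at an estimated 14 N, against the limit of 18 N.
- **Hook settling:** its reading moved about 1 mm as the grip came off.

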